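# Find the release groove in the clamp bar and hold its key down

### The arm

A 7-joint arm with a two-finger parallel gripper is mounted at the origin on a cart in front of the work surface, level with it; the furniture and walls round the work are solid. World frame = base frame: x ahead of the robot, y to its left, z up, the work surface at z = 0. Lengths are in m, angles in rad, forces in N, time in s.
With the tool pointing down it reaches from about 0.425 to 0.825 m from the base axis. Payload 3.6 kg.
Tool frame: the origin (TCP) lies midway between the tips of the shut fingers; the grasp point (between the pads) lies 19 mm behind it; z points along the fingers, y is the line along which they close (so a half turn about z gives the same grasp; the last joint's range is limited). The gripper opens to 93 mm and grips with 3 to 60 N. Pads are 15 mm wide; open, the fingers measure 128 mm over their backs; the gripper's body (75 mm by 188 mm) begins 65 mm behind the grasp point.
Start: joints at [-1.312, 0.615, -0.013, 1.423, 0.008, 1.103, -0.04], TCP at [0.183, 0.624, 0.196] pointing down, gripper open.
Joint ranges: [-3.12, 3.12], [-0.3, 2.06], [-1.34, 1.32], [0.26, 2.42], [-1.36, 4.5], [0.01, 1.98], [-2.84, 2.84]. Speed limits (rad/s): [2.79, 2.79, 3.14, 3.14, 3.14, 3.14, 3.14].

### API

Orientations are given as [roll, pitch, yaw] about the fixed x, y, z axes, in that order (R = Rz(yaw) Ry(pitch) Rx(roll)).
In Python, from workcell import env gives the robot as it stands.
- The arm moves only by the tool arm_command, never from a script. Its arguments are lists of equal length, an entry for each row: "claw": the opening, from 0 (shut) to 1 (fully open); "offset": the shift along the world's x, y, z in m, a list of three; "angular": the turn, a rotation vector about the world's x, y, z in rad, a list of three. In form: {"claw": [claw, ...], "offset": [[dx, dy, dz], ...], "angular": [[wx, wy, wz], ...]}. A call has 1 to 12 rows; each row shifts and turns the commanded pose from where the row before left it; what a row does not reach is not made up. A row lasts 1/10 s, in which the tool goes at most 50 mm and 8.59 degrees, less where a joint would pass 70% of its speed; a pose out of reach is approached as far as the arm can. A call with a gripper value outside its range is refused whole. The fingers move at their own pace and stop on an object; "squeeze" is the grip in N (left out, the last holds). Time passes only in rows, so rows that do not move let the fingers close. It gives the time, the measured TCP pose, the force, the opening and the grip force at its end, in the units of the state.
- env.get_state(): the state, without advancing time (a new reading comes with each control period).
- env.snapshot(name): name is "side" or "top" or "wrist"; returns (picture, depth): 384x512x3 uint8, blue, green, red; 384x512 float32, m along the optical axis (not along the pixel's ray), 0 where there is no reading.
- env.camera_model(name): a dict with "fovy" (degrees; the focal length in pixels is half the picture's height over the tangent of half this angle, whatever the lens; pixels are square), "cx", "cy" (the principal point, pixels), "distortion" ([k1, k2, p1, p2, k3] as OpenCV has them; the pictures are not rectified), "T" (4x4, takes a point from camera to world coordinates); the wrist camera has in their place "hand_eye" (4x4, takes a point from camera to tool coordinates, whose origin is the TCP and whose axes are the flange's). Camera axes: x right, y up, looking along -z (the intrinsics and any distortion apply to the point x, -y, -z); pixel columns grow to the right and rows downward; lengths in m; the calibration is good to about 2 mm. A picture is of the moment at which its call begins: read the wrist's pose just before it. camera_model takes no time and is no camera call.
- env.job_done(): hands the job in; it is judged then, once.
Trained networks look in the newest picture that a camera, given by its name, has taken for a name from the list of things; names that differ only in an ending like _2 or _b are one class to them, and where a whole thing is asked for, a point or a joint stands for the part that bears it (a point fixed in the world has none). Each returns a list of dicts, best first, with "p" (0 to 1); they miss things now and then, are a little off and sometimes report something else, mostly with a low value. They report only what shows in the picture. A call takes as long as a camera call.
- env.search_frame(target, camera): "bbox" ([left, top, right, bottom] in pixels, round what is visible of it).
- env.spot_point(target, camera): "position" ([row, column] in pixels: a listed point, or the origin of a listed thing).
The state is a dict: "t": time; "q": joint angles; "qvel": joint speeds; "tau": joint torques, N m; "tool_pos": TCP position; "tcp_rot": TCP orientation; "force": force on the tool from outside, world axes, zero at the start; "moment": the same for the moment, N m; "gripper_width": finger opening in m; "grasp_force": force on a finger pad.
Only numpy, scipy, OpenCV 4.12 (cv2) and the standard library are available. Lean on these libraries where they do the work, as an engineer would, in place of code of your own. Each camera call takes 0.05 s, during which the arm holds its last target. There are 200 camera calls.

### The job

The lamp shade in the gluing nest has to be let go: somewhere along the top edge of the nest's clamp bar a shallow release groove is hidden. Feel along the edge lightly with a fingertip to find it, press the key inside the groove fully down so that the hold-down arm rises off the shade, and finish while still holding the key down. Do not touch the arm or the shade, and leave everything else where it is; nothing is picked up.

Things in the scene. Friction and masses are not known exactly. Their poses are not given: they have to be found in the camera images.
- nest: Gluing nest fixed to the bench: dark steel plate 190 mm (its x) by 300 mm (its y), 10 mm thick. Origin under the plate's centre, on the bench; x points from shade to clamp bar (away from the robot at yaw 0), y along the bar, z up. The bar is an upright wall along y at x = +80 mm, 18 mm thick, 276 mm long, top edge 70 mm above the bench. Hinge posts 56 mm high stand at x = 44 mm, y = -20 to +20 mm.
- bar_edge (a point): Middle of the clamp bar's top edge; nest axes. The bar is six like aluminium blocks, each 46 mm long, centred at y = -115, -69, -23, 23, 69, 115 mm from here. One block, any of them, has the release groove mid-block in its top: 40 mm long along y, 5 mm deep, open to both faces of the bar, 3 mm cheek at each end; its aluminium floor is the release key. The others are solid and do not give.
- release_key (a joint): Travel of the sprung release key straight down, m: 0 at rest (top 65 mm above the bench, 5 mm below the bar's edge), 0.008 at its stop (57 mm above the bench). It starts to move at about 3 N, needs about 9 N to reach its stop, and springs back when let go. Over 0.0055 counts as fully down.
- hold_down (a joint): Angle of the hold-down arm, rad: 0 down on the shade, about 0.48 raised. It follows the key by a linkage (60 rad per m of travel). Aluminium rod 10 mm thick, 70 mm long, hinged at the posts (nest x = 44 mm, 50 mm above the bench), reaching to nest -x over the shade's middle, with a black rubber pad.
- lamp_shade_1: Pale lamp shade dome in the nest under the hold-down arm, 88 mm across, 34 mm high, standing open side down on the plate between three steel pins, at nest x = -25 mm, y = 0. Origin at the centre of its underside, z up. Loose.
- paste_tin: White round tin, 49 mm across, 19 mm high, loose on the plate beside the shade: a bystander. Origin at the centre of its underside.
- jig_block: White block with a pocket, 40 x 60 x 22 mm, loose on the plate on the other side of the shade: a bystander. Origin at the centre of its underside.
- tip_cleaner: Black round tip cleaner, 68 mm across, 50 mm high, loose on the bench: a bystander. Origin at the centre of its underside.

How it is judged:
By the outcome, as a careful person would: the job done as asked, in the order asked, and still so for the second after the job is handed in, while the arm keeps its last pose, push and grip.
It also fails if it takes over 67 s, if anything falls off the work surface, if the arm or the gripper's body presses on something with over 40 N, if the wrist force passes 120 N, or if a joint passes its speed limit or range.

## Working session

There is one attempt and no reset: what is moved stays moved. The work goes in short steps, Python scripts to look and compute and a tool call to move; the robot and the scene stay as the last step left them, time stands still between calls to the robot, and variables do not carry over. Pictures are saved under pics/ and viewed, at most 10 in all, crops included, and the job is handed in when it is done.

Besides the shell and the picture viewer there is one more tool, called as name(argument=value, ...) on one line, values as JSON. arm_command: Moves the arm, as the interface text tells. Its arguments: {"type":"object","properties":{"claw":{"type":"array","items":{"type":"number"}},"offset":{"type":"array","items":{"type":"array","items":{"type":"number"}}},"angular":{"type":"array","items":{"type":"array","items":{"type":"number"}}},"squeeze":{"type":"number"}},"required":["claw","offset","angular"]}

```bash
mkdir -p pics; cat > h.py <<'E'
import numpy as np, cv2
from workcell import env
def K(m):
    f=192/np.tan(np.radians(m["fovy"]/2)); return np.array([[f,0,m["cx"]],[0,f,m["cy"]],[0,0,1]])
def back(m,rc,d,T=None):
    """pixels (row,col), depth -> world"""
    rc=np.atleast_2d(rc).astype(float)
    u=cv2.undistortPoints(rc[:,None,::-1].copy(),K(m),np.array(m["distortion"],float))[:,0]
    d=np.broadcast_to(d,len(rc))
    p=np.c_[u[:,0]*d,-u[:,1]*d,-d,np.ones(len(rc))]
    return (p@(m["T"] if T is None else T).T if True else 0)[:,:3]
E
python3 - <<'E'
from h import *
s=env.get_state(); print(s)
ims=[]
for c in("top","side"):
    im,d=env.snapshot(c); ims.append(im); np.savez(f"pics/{c}.npz",im=im,d=d)
    m=env.camera_model(c); m["T"]=np.array(m["T"]); print(c,m["fovy"],m["T"].round(3).tolist())
    for n in("nest","bar_edge","lamp_shade_1","paste_tin","jig_block","tip_cleaner"):
        r=env.spot_point(n,c)
        for q in r[:2]:
            p=np.array(q["position"]); i=np.clip(p.round().astype(int),0,[383,511]); print(n,q["p"],p.round(1),back(m,p,d[i[0],i[1]]).round(3), d[i[0],i[1]])
    cv2.imwrite(f"pics/{c}.png",im)
E
```

```text
{'t': 0.0, 'q': array([-1.31145706,  0.6159157 , -0.01259002,  1.42488833,  0.00812142,
        1.10335263, -0.04043142]), 'qvel': array([-3.61322047e-04, -5.88585039e-04, -1.40864462e-03, -1.63518817e-03,
        1.08913554e-03, -9.43410572e-05, -1.09731307e-03]), 'tau': array([-7.25548875e-05, -4.58931720e+01,  2.09146896e-01, -1.65744388e+01,
       -6.10007602e-02,  2.04454403e-02,  2.21353225e-04]), 'tool_pos': array([0.183053  , 0.62282334, 0.19468708]), 'tcp_rot': array([-3.13908020e+00,  6.93502100e-05,  2.85577664e+00]), 'force': array([-0.13755678, -1.05425135, -0.11523221]), 'moment': array([ 0.01673443,  0.01090591, -0.03850553]), 'grasp_force': 0.0, 'gripper_width': 0.09273067140988536}
top 51.89335031086936 [[0.019, 0.999, -0.048, 0.469], [-1.0, 0.019, -0.016, -0.028], [-0.015, 0.048, 0.999, 0.938], [0.0, 0.0, 0.0, 1.0]]
nest 0.84 [231.2 232.9] [[0.423 0.033 0.059]] 0.87702936
bar_edge 0.58 [205.1 239.8] [[0.481 0.019 0.07 ]] 0.86848956
lamp_shade_1 0.9 [247.5 230. ] [[0.386 0.039 0.056]] 0.87799567
paste_tin 0.8 [251.7 275.7] [[ 0.376 -0.064  0.028]] 0.9037285
jig_block 0.85 [227.7 192. ] [[0.427 0.13  0.028]] 0.91016054
jig_block 0.58 [252.6 277.9] [[ 0.374 -0.069  0.03 ]] 0.9021977
tip_cleaner 0.63 [148.2 358.3] [[ 0.617 -0.249  0.035]] 0.90601933
side 48.62905927947916 [[0.987, 0.073, -0.144, 0.388], [-0.161, 0.542, -0.825, -0.808], [0.017, 0.837, 0.547, 0.583], [0.0, 0.0, 0.0, 1.0]]
nest 0.77 [206.7 206.5] [[0.411 0.008 0.021]] 0.98381484
bar_edge 0.86 [181.4 240.3] [[0.494 0.034 0.068]] 0.9911742
bar_edge 0.3 [281.6 331.5] [[ 0.62  -0.281  0.035]] 0.7675286
lamp_shade_1 0.94 [205.2 197.8] [[0.392 0.004 0.03 ]] 0.9731658
paste_tin 0.63 [230.8 193.8] [[ 0.379 -0.086  0.026]] 0.8985674
jig_block 0.53 [180.7 213.5] [[0.436 0.112 0.027]] 1.0696093
tip_cleaner 0.74 [286.1 331.8] [[ 0.62  -0.284  0.026]] 0.77013713
```

```bash
python3 - <<'E'
from h import *
for c in("top","side"):
    z=np.load(f"pics/{c}.npz"); m=env.camera_model(c); m["T"]=np.array(m["T"]); d=z["d"]
    R,C=np.mgrid[:384,:512]; ok=d>0
    P=back(m,np.c_[R[ok],C[ok]],d[ok])
    k=(P[:,2]>.064)&(P[:,2]<.076)&(abs(P[:,0]-.49)<.09)&(abs(P[:,1]-.03)<.2)
    Q=P[k]; 
    r=cv2.minAreaRect((Q[:,:2]*1000).astype(np.float32)); print(c,len(Q),r, Q.mean(0))
    # per-y bin x centre
    for a in np.arange(-.16,.2,.02):
        b=Q[(Q[:,1]>a)&(Q[:,1]<a+.02)]
        if len(b): print(round(a+.01,2),len(b),b[:,0].min().round(3),np.median(b[:,0]).round(4),b[:,0].max().round(3),np.median(b[:,2]).round(4))
t=cv2.resize(cv2.imread("pics/top.png")[110:310,110:410],(800,533)); cv2.imwrite("pics/topc.png",t)
t=cv2.resize(cv2.imread("pics/side.png")[110:330,90:390],(800,587)); cv2.imwrite("pics/sidec.png",t)
E
```

```text
top 989 ((486.5644226074219, 19.30779266357422), (274.93310546875, 17.999242782592773), 76.64924621582031) [0.48660871 0.01958072 0.07031275]
-0.11 55 0.448 0.4571 0.466 0.0706
-0.09 77 0.45 0.4611 0.472 0.0711
-0.07 76 0.454 0.4651 0.476 0.0707
-0.05 76 0.46 0.4693 0.48 0.071
-0.03 68 0.465 0.4752 0.484 0.0709
-0.01 67 0.469 0.4794 0.49 0.0659
0.01 65 0.475 0.4835 0.494 0.0667
0.03 75 0.479 0.4894 0.498 0.071
0.05 76 0.483 0.4936 0.505 0.0711
0.07 77 0.489 0.4978 0.509 0.0708
0.09 77 0.493 0.5036 0.513 0.0708
0.11 72 0.497 0.508 0.519 0.0709
0.13 77 0.503 0.512 0.523 0.0708
0.15 51 0.507 0.5161 0.525 0.0711
side 248 ((502.6217041015625, 76.25859069824219), (156.5767822265625, 18.074520111083984), 76.6353988647461) [0.50165302 0.07192382 0.06822503]
0.01 40 0.478 0.4862 0.496 0.0666
0.03 35 0.482 0.4924 0.501 0.0685
0.05 32 0.488 0.4969 0.505 0.0684
0.07 35 0.492 0.5008 0.511 0.0687
0.09 32 0.497 0.5063 0.516 0.0688
0.11 31 0.502 0.5108 0.522 0.0691
0.13 22 0.507 0.5153 0.524 0.0688
0.15 21 0.51 0.5196 0.528 0.0681
```

View pics/topc.png

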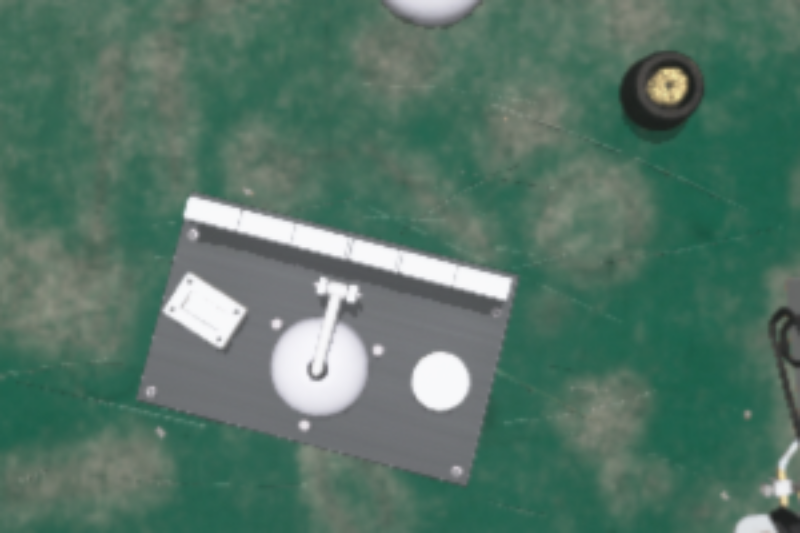

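View pics/sidec.png

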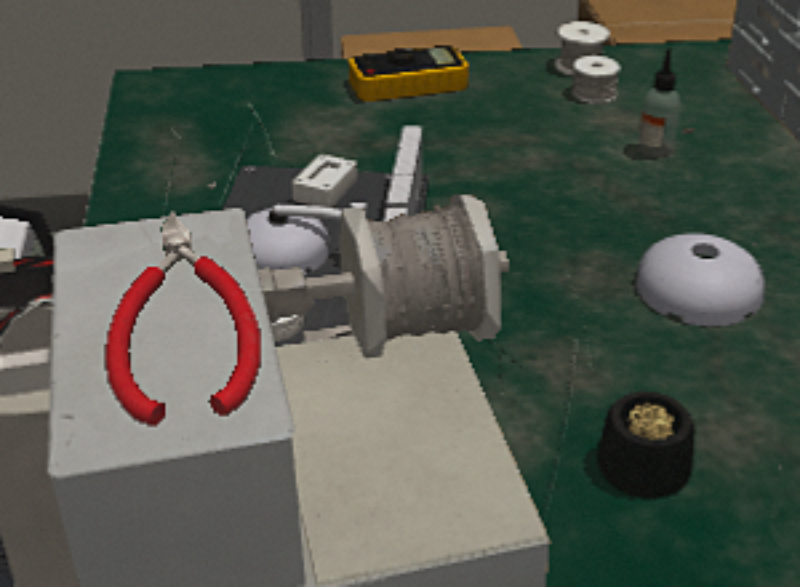

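The top view shows the nest with its long axis tilted about -13°. The bar runs from (190,210) to (510,285) in the crop. Blocks are only faintly divided, but depth dips about 5 mm at world y≈0, which fits the third block (nest y=-23). The side view shows a box and reel in the foreground and the loose shade and tip cleaner off to the right. I'll check for obstacles before moving.

```bash
python3 - <<'E'
from h import *
H=np.zeros((22,24))
for c in("top","side"):
    z=np.load(f"pics/{c}.npz"); m=env.camera_model(c); m["T"]=np.array(m["T"]); d=z["d"]
    R,C=np.mgrid[:384,:512]; ok=d>0
    P=back(m,np.c_[R[ok],C[ok]],d[ok])
    i=((P[:,0]+.2)/.05).astype(int); j=((P[:,1]+.6)/.05).astype(int)
    k=(i>=0)&(i<22)&(j>=0)&(j<24)&(P[:,2]<.8)
    np.maximum.at(H,(i[k],j[k]),P[k,2])
print("cols y -.6.. step .05; rows x")
for i in range(22): print(f"{-.2+.05*i:5.2f}",*[f"{int(h*100):2d}" for h in H[i]])
m=env.camera_model("wrist"); print(np.array(m["hand_eye"]).round(3),m["fovy"])
E
```

```text
cols y -.6.. step .05; rows x
-0.20  0  0  0  0  0  0  0  0  0  0  0  0  0  0  0  0  0  0  0  0  0  0  0  0
-0.15  0  0  0  0  0  0  0  0  0  0  0  0  0  0  0  0  0  0  0  0  0  0  0  0
-0.10  0  0  0  0  0  0  0  0  0  0  0  0  0  0  0  0  0  0  0  0  0  0  0  0
-0.05  0  0  0  0  0  0  0  0  0  0  8  0  0  0  0  0  0  0  0  0  0  0  0  0
 0.00  0  0  0  0  0  0  0  0  0  0 26 31 35  1  0  0  0  0  0  0  0  0  0  0
 0.05  0  0  0  0  0  0  0  0  0  0 26 31 39 45 45  0  0  0  0  0  0  0  0  0
 0.10  0  0  0  0  0  0  0  0  0  0  0  0  1  0  0  0  0  0  0  0  0  0 34 38
 0.15  0 13 13  0 17 17  0  0  0  0  0  0  0  0  0  0  0  0  0  0  0  0 34 38
 0.20  0 13 27 27 30 31  0  0  0  0  0  0  0  0  0  0  0  0  0  0  0  0  0 38
 0.25  0  0 31 31 31 30  0  0  0  0  1  1  0  0  0  0  0  0  0  0  0  0  0  0
 0.30  0 32 32 32 32 26  0  0  0  1  1  1  3  3  1  1  0  0  0  0  0  0  0  0
 0.35  0 32 32 32 31 21  0  0  0  1  3  3  6  5  3  1  1  0  0  0  0  0  0  0
 0.40  0 23 23 31 32 22  0  0  0  7  1  2  6  4  3  3  0  0  0  0  0  0  0  0
 0.45  0 23 24 31 32 20  0  0  0  7  7  7  7  7  7  3  0  0  3  3  3  0  0  0
 0.50  0  0  0  5  6  0  0  0  0  0  0  0  7  7  7  7  0  0  3  5  3  0  0  0
 0.55  0  0  0  0  0  0  4  3  0  0  0  0  0  0  0  0  0  0  2  4  3  0  0  0
 0.60  0  0  0  0  0  0  5  5  0  0  0  0  0  0  0  0  0  0  0  3  3  0  0  0
 0.65  0  0  0  0  0  0  5  5  0  0  2  3  0  0  0  0  0  0  0  0  0  0  0  0
 0.70  0  0  0  0  0  0  0  0  0  2  4  4  2  0  0  0  0  0  4  4  4  0  0  0
 0.75  0  0  0  0  0  0  0  0  0  2  4  4  2  0  0 12  9  0  4  5  5  0  0  0
 0.80  4  5  0  0  0  0  0  0  0  0  0  0  0  0  0  6  0  0  0  0  0  0  0  0
 0.85  8 13  8  3  0  0  0  0  0  0  0  0  0  0  0  0  0  0  0  0  0  0  0  0
[[-0.     0.971  0.24   0.066]
 [ 1.     0.    -0.    -0.   ]
 [-0.     0.24  -0.971 -0.189]
 [ 0.     0.     0.     1.   ]] 64.33702955790734
```

arm_command(claw=[0, 0, 0, 0, 0, 0, 0, 0, 0, 0, 0, 0], offset=[[0.03, -0.035, 0], [0.03, -0.035, 0], [0.03, -0.035, 0], [0.03, -0.035, 0], [0.03, -0.035, 0], [0.03, -0.035, 0], [0.02, -0.04, 0], [0.02, -0.04, 0], [0.02, -0.04, 0], [0.02, -0.04, 0], [0.02, -0.04, 0], [0.02, -0.04, 0]], angular=[[0, 0, -0.1265], [0, 0, -0.1265], [0, 0, -0.1265], [0, 0, -0.1265], [0, 0, -0.1265], [0, 0, -0.1265], [0, 0, -0.1265], [0, 0, -0.1265], [0, 0, -0.1265], [0, 0, -0.1265], [0, 0, -0.1265], [0, 0, -0.1265]], squeeze=20)

```text
t: 1.9
tool_pos: [0.4839, 0.1722, 0.1962]
tcp_rot: [3.141, -0.001, 1.333]
force: [1.1, -0.4, -0.2]
gripper_width: 0.0021
grasp_force: 0.0
```

arm_command(claw=[0, 0, 0, 0, 0, 0], offset=[[0.002, -0.03, -0.01], [0.002, -0.03, -0.01], [0.002, -0.03, -0.01], [0.002, -0.03, -0.02], [0.001, -0.01, -0.01], [0, 0, 0]], angular=[[0, 0, 0], [0, 0, 0], [0, 0, 0], [0, 0, 0], [0, 0, 0.005], [0, 0, 0]])

```text
t: 2.5
tool_pos: [0.4914, 0.0414, 0.135]
tcp_rot: [-3.139, 0.002, 1.339]
force: [0.6, 1.3, 0.7]
gripper_width: 0.0008
grasp_force: 0.0
```

```bash
python3 - <<'E'
from h import *
from scipy.spatial.transform import Rotation as Ro
s=env.get_state(); im,d=env.snapshot("wrist"); print(s["tool_pos"],s["tcp_rot"],s["force"],s["gripper_width"])
m=env.camera_model("wrist"); T=np.eye(4); T[:3,:3]=Ro.from_euler("xyz",s["tcp_rot"]).as_matrix(); T[:3,3]=s["tool_pos"]
T=T@np.array(m["hand_eye"])
R,C=np.mgrid[:384,:512]; ok=d>0
P=back(m,np.c_[R[ok],C[ok]],d[ok],T)
k=(P[:,2]>.06)&(P[:,2]<.08)&(abs(P[:,0]-.488-(P[:,1]-.0193)*.2373)<.03)
Q=P[k]
print(cv2.minAreaRect((Q[:,:2]*1000).astype(np.float32)))
for a in np.arange(-.14,.2,.01):
    b=Q[(Q[:,1]>a)&(Q[:,1]<a+.01)]
    if len(b)>5: print(round(a+.005,3),len(b),(b[:,0].min()/2+b[:,0].max()/2).round(4),np.median(b[:,2]).round(4))
cv2.imwrite("pics/w1.png",im)
E
```

```text
[0.4913897  0.04138161 0.13497462] [-3.13949884e+00  1.64391845e-03  1.33861654e+00] [0.62454862 1.29729591 0.66044386] 0.0007531546050690306
((490.3829345703125, 30.358055114746094), (248.0959930419922, 17.724246978759766), 77.15592956542969)
-0.085 45 0.4615 0.07
-0.075 72 0.4632 0.0701
-0.065 28 0.4652 0.0701
0.015 19 0.4898 0.0701
0.025 209 0.4894 0.0702
0.035 242 0.4916 0.0702
0.045 244 0.494 0.0703
0.055 253 0.4962 0.0702
0.065 235 0.4981 0.0702
0.075 256 0.5004 0.0703
0.085 263 0.5024 0.0702
0.095 265 0.5049 0.0702
0.105 273 0.5076 0.0701
0.115 289 0.51 0.0701
0.125 291 0.5124 0.0703
0.135 297 0.5146 0.0702
0.145 300 0.517 0.0702
0.155 39 0.5159 0.0704
```

View pics/w1.png

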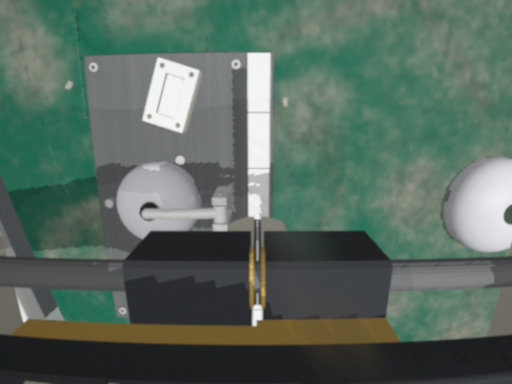

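The wrist view shows the bar top (columns 248–270) running under the shut fingers (row ~220 down), with the arm and shade well to the left. The bar line agrees with the top view to about 1.5 mm. Next I'll descend on the solid block at nest y≈+23.

arm_command(claw=[0, 0, 0, 0, 0, 0], offset=[[0.001, 0, -0.02], [0, 0, -0.02], [0, 0, -0.015], [0, 0, -0.004], [0, 0, 0], [0, 0, 0]], angular=[[0, 0, 0], [0, 0, 0], [0, 0, 0], [0, 0, 0], [0, 0, 0], [0, 0, 0]])

```text
t: 3.15
tool_pos: [0.4941, 0.0443, 0.0778]
tcp_rot: [3.14, -0.001, 1.344]
force: [0.7, 0.4, 0.5]
gripper_width: 0.0006
grasp_force: 0.0
```

arm_command(claw=[0, 0, 0], offset=[[0, 0, -0.002], [0, 0, -0.001], [0, 0, 0]], angular=[[0, 0, 0], [0, 0, 0], [0, 0, 0]])

```text
t: 3.45
tool_pos: [0.4933, 0.0437, 0.0741]
tcp_rot: [3.141, -0.0, 1.343]
force: [-0.5, -0.2, -0.0]
gripper_width: 0.0005
grasp_force: 0.0
```

arm_command(claw=[0, 0, 0, 0], offset=[[0, 0, -0.001], [0, 0, 0], [0, 0, -0.001], [0, 0, 0]], angular=[[0, 0, 0], [0, 0, 0], [0, 0, 0], [0, 0, 0]])

```text
t: 3.85
tool_pos: [0.4931, 0.0436, 0.0717]
tcp_rot: [-3.141, 0.0, 1.343]
force: [-0.3, 0.0, 0.2]
gripper_width: 0.0004
grasp_force: 0.0
```

arm_command(claw=[0, 0, 0], offset=[[0, 0, -0.001], [0, 0, 0], [0, 0, 0]], angular=[[0, 0, 0], [0, 0, 0], [0, 0, 0]])

```text
t: 4.15
tool_pos: [0.4932, 0.0436, 0.0708]
tcp_rot: [-3.141, 0.0, 1.343]
force: [0.3, -0.2, 0.4]
gripper_width: 0.0004
grasp_force: 0.0
```

arm_command(claw=[0, 0, 0], offset=[[0, 0, -0.0005], [0, 0, 0], [0, 0, 0]], angular=[[0, 0, 0], [0, 0, 0], [0, 0, 0]])

```text
t: 4.45
tool_pos: [0.4932, 0.0436, 0.0703]
tcp_rot: [-3.141, -0.0, 1.343]
force: [-0.8, -0.6, 0.6]
gripper_width: 0.0002
grasp_force: 0.0
```

arm_command(claw=[0, 0, 0], offset=[[0, 0, -0.0005], [0, 0, 0], [0, 0, 0]], angular=[[0, 0, 0], [0, 0, 0], [0, 0, 0]])

```text
t: 4.75
tool_pos: [0.4932, 0.0436, 0.0698]
tcp_rot: [-3.142, -0.0, 1.343]
force: [0.2, -0.0, 0.5]
gripper_width: 0.0004
grasp_force: 0.0
```

arm_command(claw=[0, 0, 0], offset=[[0, 0, -0.0005], [0, 0, 0], [0, 0, 0]], angular=[[0, 0, 0], [0, 0, 0], [0, 0, 0]])

```text
t: 5.05
tool_pos: [0.4932, 0.0436, 0.0693]
tcp_rot: [-3.142, -0.0, 1.343]
force: [-0.4, -0.5, -0.2]
gripper_width: 0.0007
grasp_force: 0.0
```

arm_command(claw=[0, 0, 0], offset=[[0, 0, -0.0005], [0, 0, 0], [0, 0, 0]], angular=[[0, 0, 0], [0, 0, 0], [0, 0, 0]])

```text
t: 5.35
tool_pos: [0.4932, 0.0436, 0.0688]
tcp_rot: [-3.141, 0.0, 1.343]
force: [-0.8, -0.0, 0.3]
gripper_width: 0.0006
grasp_force: 0.0
```

arm_command(claw=[0, 0, 0], offset=[[0, 0, -0.0005], [0, 0, 0], [0, 0, 0]], angular=[[0, 0, 0], [0, 0, 0], [0, 0, 0]])

```text
t: 5.65
tool_pos: [0.4932, 0.0436, 0.0683]
tcp_rot: [-3.142, -0.0, 1.343]
force: [-0.4, 0.1, -0.7]
gripper_width: 0.0001
grasp_force: 0.0
```

arm_command(claw=[0, 0, 0], offset=[[0, 0, -0.0005], [0, 0, 0], [0, 0, 0]], angular=[[0, 0, 0], [0, 0, 0], [0, 0, 0]])

```text
t: 5.95
tool_pos: [0.4932, 0.0436, 0.0678]
tcp_rot: [-3.141, -0.0, 1.343]
force: [-0.2, -0.1, -0.7]
gripper_width: 0.001
grasp_force: 0.0
```

arm_command(claw=[0, 0, 0], offset=[[0, 0, -0.0005], [0, 0, 0], [0, 0, 0]], angular=[[0, 0, 0], [0, 0, 0], [0, 0, 0]])

```text
t: 6.25
tool_pos: [0.4932, 0.0436, 0.0673]
tcp_rot: [-3.142, -0.0, 1.343]
force: [-0.6, -0.8, 0.4]
gripper_width: 0.0004
grasp_force: 0.0
```

```bash
python3 - <<'E'
from h import *
print(env.get_state())
im,d=env.snapshot("top"); m=env.camera_model("top"); m["T"]=np.array(m["T"])
im2,_=env.snapshot("side")
a=cv2.resize(im[150:270,170:330],(800,600)); b=cv2.resize(im2[110:230,180:340],(800,600))
cv2.imwrite("pics/ts.png",np.hstack([cv2.resize(a,(400,300)),cv2.resize(b,(400,300))]))
E
```

```text
{'t': 6.25, 'q': array([-0.36860721,  0.58475074,  0.35175181,  2.01442126, -0.34413237,
        0.59900088, -0.01179988]), 'qvel': array([-0.00282961, -0.00055221,  0.00038204, -0.00058703,  0.00063673,
        0.00156362, -0.00148824]), 'tau': array([ 4.33693776e-04, -3.65796483e+01,  3.50249290e+00, -9.87572730e+00,
       -3.84634745e-02,  1.54739659e-02,  2.16868266e-04]), 'tool_pos': array([0.49322223, 0.04359911, 0.06732698]), 'tcp_rot': array([-3.14152901e+00, -1.87593035e-05,  1.34282838e+00]), 'force': array([-0.64037876, -0.8085395 ,  0.37722459]), 'moment': array([-0.06506789,  0.11998198,  0.03475748]), 'grasp_force': 0.0, 'gripper_width': 0.00038099945872582016}
```

View pics/ts.png

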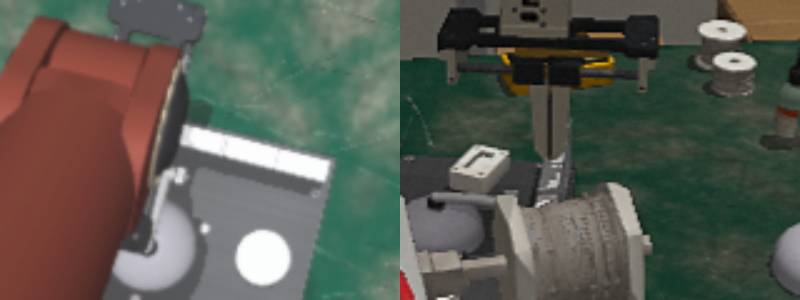

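The left panel (top view) has the wrist over the bar. The right panel (side view) shows the shut fingertips at about (550,155), right at the bar's top, with no contact force yet. I'll keep lowering gently.

arm_command(claw=[0, 0, 0], offset=[[0, 0, -0.0005], [0, 0, 0], [0, 0, 0]], angular=[[0, 0, 0], [0, 0, 0], [0, 0, 0]])

```text
t: 6.65
tool_pos: [0.4932, 0.0436, 0.0668]
tcp_rot: [-3.142, 0.0, 1.343]
force: [0.0, -0.1, -0.1]
gripper_width: 0.0003
grasp_force: 0.0
```

arm_command(claw=[0, 0, 0], offset=[[0, 0, -0.0005], [0, 0, 0], [0, 0, 0]], angular=[[0, 0, 0], [0, 0, 0], [0, 0, 0]])

```text
t: 6.95
tool_pos: [0.4932, 0.0436, 0.0663]
tcp_rot: [-3.142, -0.0, 1.343]
force: [-0.2, 1.6, 0.3]
gripper_width: 0.0005
grasp_force: 0.0
```

arm_command(claw=[0, 0, 0], offset=[[0, 0, -0.0005], [0, 0, 0], [0, 0, 0]], angular=[[0, 0, 0], [0, 0, 0], [0, 0, 0]])

```text
t: 7.25
tool_pos: [0.4932, 0.0436, 0.0658]
tcp_rot: [-3.141, 0.0, 1.343]
force: [0.2, -0.4, 0.9]
gripper_width: 0.0009
grasp_force: 0.0
```

```bash
python3 - <<'E'
from h import *
from scipy.spatial.transform import Rotation as Ro
s=env.get_state()
a,ds=env.snapshot("side"); w,dw=env.snapshot("wrist")
A=cv2.resize(a[130:210,210:290],(400,400),interpolation=cv2.INTER_CUBIC); B=cv2.resize(w[180:340,180:340],(400,400),interpolation=cv2.INTER_CUBIC)
cv2.imwrite("pics/z.png",np.hstack([A,B]))
m=env.camera_model("side"); m["T"]=np.array(m["T"])
R,C=np.mgrid[130:210,210:290]; d=ds[130:210,210:290]
P=back(m,np.c_[R.ravel(),C.ravel()],d.ravel())
k=(abs(P[:,0]-.495)<.03)&(P[:,1]>.02)&(P[:,1]<.06)&(P[:,2]<.1)
for r in np.unique(R.ravel()[k]):
    q=P[k&(R.ravel()==r)]; print(r,len(q),q[:,0].min().round(3),q[:,0].max().round(3),np.median(q[:,1]).round(3),np.median(q[:,2]).round(3))
E
```

```text
169 5 0.48 0.505 0.038 0.099
170 13 0.48 0.507 0.035 0.098
171 11 0.482 0.505 0.035 0.095
172 9 0.484 0.502 0.035 0.093
173 7 0.487 0.5 0.035 0.09
174 2 0.496 0.498 0.034 0.087
175 1 0.499 0.499 0.06 0.069
176 8 0.489 0.505 0.055 0.069
177 8 0.489 0.505 0.051 0.069
178 8 0.488 0.504 0.047 0.068
179 8 0.487 0.504 0.043 0.068
180 8 0.486 0.504 0.037 0.069
181 9 0.484 0.504 0.034 0.069
182 9 0.483 0.504 0.03 0.069
183 9 0.483 0.504 0.026 0.068
184 6 0.483 0.504 0.022 0.068
185 2 0.499 0.504 0.034 0.057
186 2 0.499 0.504 0.033 0.055
187 2 0.499 0.504 0.035 0.051
188 2 0.499 0.504 0.031 0.05
189 1 0.504 0.504 0.044 0.039
190 2 0.499 0.504 0.033 0.043
```

View pics/z.png

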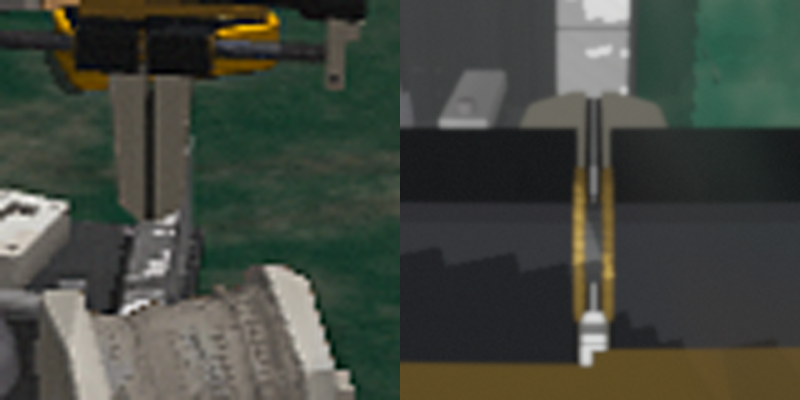

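The side zoom shows the fingertips (150,218) ending at z≈0.085, clearly above the bar's top at z≈0.069. So the real tip sits about 15–19 mm behind the reported TCP. I'll keep going by feel.

arm_command(claw=[0, 0, 0, 0, 0, 0], offset=[[0, 0, -0.001], [0, 0, -0.001], [0, 0, -0.001], [0, 0, -0.001], [0, 0, 0], [0, 0, 0]], angular=[[0, 0, 0], [0, 0, 0], [0, 0, 0], [0, 0, 0], [0, 0, 0], [0, 0, 0]])

```text
t: 7.95
tool_pos: [0.4932, 0.0436, 0.0618]
tcp_rot: [-3.141, 0.0, 1.343]
force: [-0.2, -0.5, 0.1]
gripper_width: 0.0006
grasp_force: 0.0
```

```bash
python3 - <<'E'
from h import *
s=env.get_state(); print(s["tool_pos"],s["force"])
a,ds=env.snapshot("side")
m=env.camera_model("side"); m["T"]=np.array(m["T"])
R,C=np.mgrid[130:210,210:290]; d=ds[130:210,210:290]
P=back(m,np.c_[R.ravel(),C.ravel()],d.ravel())
k=(abs(P[:,0]-.495)<.03)&(P[:,1]>.01)&(P[:,1]<.075)&(P[:,2]<.11)
for r in np.unique(R.ravel()[k]):
    q=P[k&(R.ravel()==r)]; print(r,len(q),q[:,0].min().round(3),q[:,0].max().round(3),np.median(q[:,1]).round(3),np.median(q[:,2]).round(3))
E
```

```text
[0.49317802 0.04358732 0.06177879] [-0.23556275 -0.49194997  0.08269904]
164 1 0.511 0.511 0.045 0.106
165 2 0.5 0.511 0.039 0.108
166 12 0.48 0.507 0.035 0.108
167 13 0.48 0.507 0.034 0.106
168 13 0.48 0.507 0.033 0.104
169 13 0.48 0.507 0.035 0.1
170 13 0.48 0.507 0.036 0.097
171 13 0.48 0.507 0.034 0.095
172 13 0.48 0.507 0.035 0.092
173 11 0.482 0.505 0.034 0.09
174 9 0.486 0.51 0.036 0.086
175 8 0.489 0.51 0.037 0.083
176 9 0.489 0.51 0.057 0.068
177 9 0.488 0.51 0.052 0.068
178 9 0.488 0.51 0.047 0.068
179 9 0.487 0.51 0.042 0.069
180 9 0.487 0.51 0.038 0.068
181 10 0.484 0.51 0.035 0.068
182 10 0.483 0.51 0.03 0.068
183 10 0.483 0.51 0.025 0.069
184 10 0.483 0.51 0.021 0.068
185 11 0.48 0.51 0.017 0.068
186 10 0.479 0.504 0.016 0.066
187 11 0.479 0.51 0.015 0.064
188 9 0.479 0.51 0.012 0.063
189 3 0.499 0.51 0.042 0.04
190 3 0.498 0.51 0.043 0.037
```

arm_command(claw=[0, 0, 0, 0, 0, 0, 0, 0, 0], offset=[[0, 0, -0.001], [0, 0, -0.001], [0, 0, -0.001], [0, 0, -0.001], [0, 0, -0.001], [0, 0, -0.001], [0, 0, -0.001], [0, 0, -0.001], [0, 0, 0]], angular=[[0, 0, 0], [0, 0, 0], [0, 0, 0], [0, 0, 0], [0, 0, 0], [0, 0, 0], [0, 0, 0], [0, 0, 0], [0, 0, 0]])

```text
t: 8.9
tool_pos: [0.4931, 0.0436, 0.0537]
tcp_rot: [-3.141, 0.0, 1.343]
force: [0.8, -0.1, 0.1]
gripper_width: 0.0007
grasp_force: 0.0
```

arm_command(claw=[0, 0, 0], offset=[[0, 0, -0.001], [0, 0, 0], [0, 0, 0]], angular=[[0, 0, 0], [0, 0, 0], [0, 0, 0]])

```text
t: 9.2
tool_pos: [0.4932, 0.0436, 0.0528]
tcp_rot: [-3.142, -0.0, 1.343]
force: [-1.0, -0.5, 0.2]
gripper_width: 0.001
grasp_force: 0.0
```

arm_command(claw=[0, 0, 0], offset=[[0, 0, -0.0005], [0, 0, -0.0005], [0, 0, 0]], angular=[[0, 0, 0], [0, 0, 0], [0, 0, 0]])

```text
t: 9.5
tool_pos: [0.4932, 0.0436, 0.0518]
tcp_rot: [-3.141, -0.0, 1.343]
force: [-0.5, 0.8, 0.3]
gripper_width: 0.0004
grasp_force: 0.0
```

arm_command(claw=[0, 0, 0], offset=[[0, 0, -0.0005], [0, 0, 0], [0, 0, 0]], angular=[[0, 0, 0], [0, 0, 0], [0, 0, 0]])

```text
t: 9.8
tool_pos: [0.4932, 0.0436, 0.0513]
tcp_rot: [-3.141, -0.0, 1.343]
force: [-0.2, -0.1, 0.1]
gripper_width: 0.0005
grasp_force: 0.0
```

arm_command(claw=[0, 0], offset=[[0, 0, -0.0005], [0, 0, 0]], angular=[[0, 0, 0], [0, 0, 0]])

```text
t: 10.0
tool_pos: [0.4932, 0.0436, 0.0508]
tcp_rot: [-3.141, -0.0, 1.343]
force: [-1.1, 0.2, 0.0]
gripper_width: 0.0008
grasp_force: 0.0
```

arm_command(claw=[0, 0], offset=[[0, 0, -0.0005], [0, 0, 0]], angular=[[0, 0, 0], [0, 0, 0]])

```text
t: 10.2
tool_pos: [0.4932, 0.0436, 0.0503]
tcp_rot: [-3.141, -0.0, 1.343]
force: [-0.2, 0.3, -0.5]
gripper_width: 0.0004
grasp_force: 0.0
```

arm_command(claw=[0, 0], offset=[[0, 0, -0.0005], [0, 0, 0]], angular=[[0, 0, 0], [0, 0, 0]])

```text
t: 10.4
tool_pos: [0.4932, 0.0436, 0.0498]
tcp_rot: [-3.141, 0.0, 1.343]
force: [-0.5, 0.1, -0.8]
gripper_width: 0.0004
grasp_force: 0.0
```

arm_command(claw=[0, 0], offset=[[0, 0, -0.0005], [0, 0, 0]], angular=[[0, 0, 0], [0, 0, 0]])

```text
t: 10.6
tool_pos: [0.4932, 0.0436, 0.0493]
tcp_rot: [-3.141, -0.0, 1.343]
force: [-0.6, 0.1, 0.1]
gripper_width: 0.0005
grasp_force: 0.0
```

arm_command(claw=[0, 0], offset=[[0, 0, -0.0005], [0, 0, 0]], angular=[[0, 0, 0], [0, 0, 0]])

```text
t: 10.8
tool_pos: [0.4931, 0.0436, 0.0488]
tcp_rot: [-3.141, -0.0, 1.343]
force: [0.9, -0.5, 0.2]
gripper_width: 0.0007
grasp_force: 0.0
```

arm_command(claw=[0, 0], offset=[[0, 0, -0.0005], [0, 0, 0]], angular=[[0, 0, 0], [0, 0, 0]])

```text
t: 11.0
tool_pos: [0.4932, 0.0436, 0.0483]
tcp_rot: [-3.141, -0.0, 1.343]
force: [-1.3, 0.6, 0.5]
gripper_width: 0.0005
grasp_force: 0.0
```

```bash
python3 - <<'E'
from h import *
s=env.get_state(); print(s["tool_pos"],s["force"])
a,ds=env.snapshot("side"); 
cv2.imwrite("pics/z2.png",cv2.resize(a[130:210,200:300],(750,600),interpolation=cv2.INTER_CUBIC))
m=env.camera_model("side"); m["T"]=np.array(m["T"])
R,C=np.mgrid[130:210,210:290]; d=ds[130:210,210:290]
P=back(m,np.c_[R.ravel(),C.ravel()],d.ravel())
k=(abs(P[:,0]-.495)<.03)&(P[:,1]>.01)&(P[:,1]<.075)&(P[:,2]<.09)
for r in np.unique(R.ravel()[k]):
    q=P[k&(R.ravel()==r)]; print(r,len(q),q[:,0].min().round(3),q[:,0].max().round(3),np.median(q[:,1]).round(3),np.median(q[:,2]).round(3))
E
```

```text
[0.49315908 0.04363425 0.04828276] [-1.3363157   0.62161289  0.51938598]
170 1 0.511 0.511 0.046 0.09
173 7 0.484 0.498 0.036 0.089
174 13 0.48 0.507 0.035 0.087
175 13 0.48 0.507 0.035 0.085
176 13 0.48 0.507 0.035 0.081
177 13 0.48 0.507 0.035 0.079
178 11 0.482 0.505 0.034 0.076
179 9 0.486 0.51 0.036 0.073
180 9 0.487 0.51 0.036 0.07
181 10 0.484 0.51 0.034 0.069
182 10 0.483 0.51 0.031 0.068
183 10 0.483 0.51 0.027 0.068
184 10 0.482 0.509 0.02 0.069
185 11 0.479 0.51 0.018 0.068
186 11 0.48 0.51 0.014 0.067
187 11 0.479 0.51 0.014 0.065
188 10 0.479 0.51 0.014 0.062
189 3 0.499 0.51 0.046 0.038
190 3 0.499 0.51 0.044 0.036
```

View pics/z2.png

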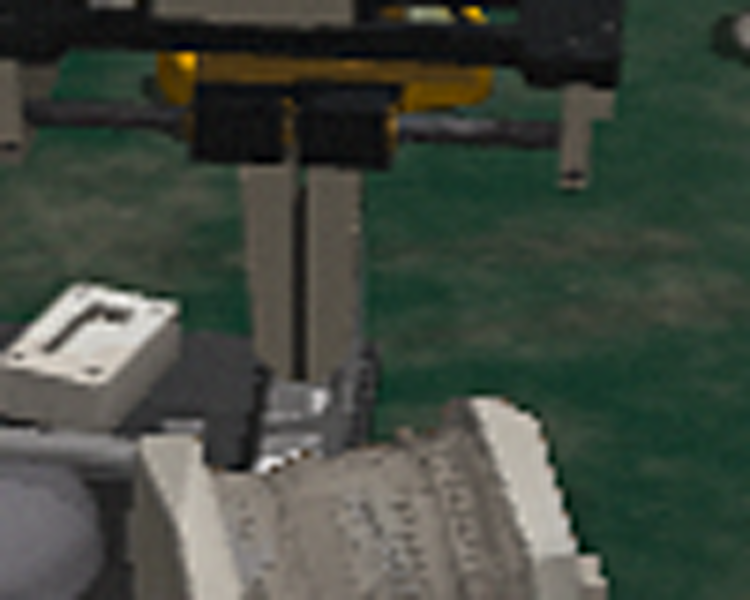

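The fingertips (300,380) are now right at the bar's surface, at z≈0.070. I'll continue in half-millimetre steps until contact.

arm_command(claw=[0, 0], offset=[[0, 0, -0.0005], [0, 0, 0]], angular=[[0, 0, 0], [0, 0, 0]])

```text
t: 11.25
tool_pos: [0.4932, 0.0436, 0.0478]
tcp_rot: [-3.141, 0.0, 1.343]
force: [0.1, -0.9, -0.4]
gripper_width: 0.0005
grasp_force: 0.0
```

arm_command(claw=[0, 0], offset=[[0, 0, -0.0005], [0, 0, 0]], angular=[[0, 0, 0], [0, 0, 0]])

```text
t: 11.45
tool_pos: [0.4933, 0.0436, 0.0476]
tcp_rot: [3.142, -0.0, 1.343]
force: [-0.2, 0.1, 3.4]
gripper_width: 0.0004
grasp_force: 1.4
```

arm_command(claw=[0, 0], offset=[[0, 0, -0.0005], [0, 0, 0]], angular=[[0, 0, 0], [0, 0, 0]])

```text
t: 11.65
tool_pos: [0.4933, 0.0436, 0.0475]
tcp_rot: [3.141, -0.001, 1.343]
force: [-1.6, 0.1, 7.1]
gripper_width: 0.0003
grasp_force: 3.5
```

Contact: about 7 N at tool z 0.0475, so this is the solid top edge. I'll ease to a light touch and slide toward nest -y.

arm_command(claw=[0, 0, 0, 0, 0, 0], offset=[[0, 0, -0.0], [0, 0, 0.0005], [-0.0012, -0.0049, 0], [-0.0012, -0.0049, 0], [-0.0012, -0.0049, 0], [0, 0, 0]], angular=[[0, 0, 0], [0, 0, 0], [0, 0, 0], [0, 0, 0], [0, 0, 0], [0, 0, 0]])

```text
t: 12.25
tool_pos: [0.4898, 0.0278, 0.0475]
tcp_rot: [3.141, 0.0, 1.341]
force: [-0.5, 0.6, 4.3]
gripper_width: 0.0006
grasp_force: 2.2
```

arm_command(claw=[0, 0, 0, 0], offset=[[-0.0012, -0.0049, 0], [-0.0012, -0.0049, 0], [-0.0006, -0.0024, 0], [0, 0, 0]], angular=[[0, 0, 0], [0, 0, 0], [0, 0, 0], [0, 0, 0]])

```text
t: 12.65
tool_pos: [0.4867, 0.0163, 0.0475]
tcp_rot: [3.141, -0.0, 1.342]
force: [0.2, 2.3, 6.4]
gripper_width: 0.0007
grasp_force: 2.9
```

arm_command(claw=[0, 0, 0, 0], offset=[[-0.0012, -0.0049, 0], [-0.0006, -0.0024, 0], [0, 0, 0], [0, 0, 0]], angular=[[0, 0, 0], [0, 0, 0], [0, 0, 0], [0, 0, 0]])

```text
t: 13.05
tool_pos: [0.4848, 0.0091, 0.0474]
tcp_rot: [3.142, 0.0, 1.343]
force: [0.4, 2.3, 5.9]
gripper_width: 0.0008
grasp_force: 2.8
```

arm_command(claw=[0, 0, 0], offset=[[-0.0012, -0.0049, 0], [0, 0, 0], [0, 0, 0]], angular=[[0, 0, 0], [0, 0, 0], [0, 0, 0]])

```text
t: 13.35
tool_pos: [0.4823, 0.0031, 0.0467]
tcp_rot: [-3.139, 0.002, 1.341]
force: [0.1, 0.4, -0.5]
gripper_width: 0.0008
grasp_force: 0.0
```

arm_command(claw=[0, 0, 0], offset=[[-0.0012, -0.0049, 0], [0, 0, 0], [0, 0, 0]], angular=[[0, 0, 0], [0, 0, 0], [0, 0, 0]])

```text
t: 13.65
tool_pos: [0.4821, -0.0009, 0.0472]
tcp_rot: [-3.141, 0.0, 1.342]
force: [1.3, -0.1, 0.3]
gripper_width: 0.0001
grasp_force: 0.0
```

Contact vanished at y≈0.003, so the groove is found where predicted. I'll centre over it and press.

arm_command(claw=[0, 0, 0, 0, 0, 0, 0], offset=[[0.0, -0.002, 0], [0, 0, -0.001], [0, 0, -0.001], [0, 0, -0.001], [0, 0, -0.001], [0, 0, -0.001], [0, 0, 0]], angular=[[0, 0, 0], [0, 0, 0], [0, 0, 0], [0, 0, 0], [0, 0, 0], [0, 0, 0], [0, 0, 0]])

```text
t: 14.35
tool_pos: [0.4824, -0.0023, 0.0425]
tcp_rot: [-3.141, -0.0, 1.343]
force: [-0.9, 0.0, 3.2]
gripper_width: 0.0004
grasp_force: 1.6
```

arm_command(claw=[0, 0, 0, 0, 0], offset=[[0, 0, -0.001], [0, 0, -0.001], [0, 0, -0.001], [0, 0, 0], [0, 0, 0]], angular=[[0, 0, 0], [0, 0, 0], [0, 0, 0], [0, 0, 0], [0, 0, 0]])

```text
t: 14.85
tool_pos: [0.4824, -0.0023, 0.0396]
tcp_rot: [-3.142, -0.0, 1.343]
force: [-1.7, 0.4, 5.1]
gripper_width: 0.0004
grasp_force: 2.8
```

arm_command(claw=[0, 0, 0, 0, 0], offset=[[0, 0, -0.001], [0, 0, -0.001], [0, 0, -0.001], [0, 0, 0], [0, 0, 0]], angular=[[0, 0, 0], [0, 0, 0], [0, 0, 0], [0, 0, 0], [0, 0, 0]])

```text
t: 15.35
tool_pos: [0.4824, -0.0023, 0.0368]
tcp_rot: [3.142, -0.001, 1.343]
force: [-2.4, 0.4, 7.8]
gripper_width: 0.0003
grasp_force: 3.9
```

arm_command(claw=[0, 0, 0, 0], offset=[[0, 0, -0.001], [0, 0, -0.001], [0, 0, 0], [0, 0, 0]], angular=[[0, 0, 0], [0, 0, 0], [0, 0, 0], [0, 0, 0]])

```text
t: 15.75
tool_pos: [0.4824, -0.0023, 0.035]
tcp_rot: [3.141, -0.001, 1.343]
force: [-0.8, -0.4, 9.0]
gripper_width: 0.0006
grasp_force: 4.6
```

arm_command(claw=[0, 0, 0, 0], offset=[[0, 0, -0.001], [0, 0, 0], [0, 0, 0], [0, 0, 0]], angular=[[0, 0, 0], [0, 0, 0], [0, 0, 0], [0, 0, 0]])

```text
t: 16.15
tool_pos: [0.4824, -0.0023, 0.0345]
tcp_rot: [3.141, -0.001, 1.343]
force: [-3.9, 0.2, 13.4]
gripper_width: 0.0007
grasp_force: 6.6
```

```bash
python3 - <<'E'
from h import *
s=env.get_state(); print(s["tool_pos"],s["force"])
a,_=env.snapshot("side"); t,_=env.snapshot("wrist")
cv2.imwrite("pics/f.png",np.hstack([cv2.resize(a[130:250,160:280],(400,400)),cv2.resize(t[60:260,60:260],(400,400))]))
E
```

```text
[ 0.48243017 -0.00229869  0.03446927] [-3.87792536  0.17980909 13.43121804]
```

View pics/f.png

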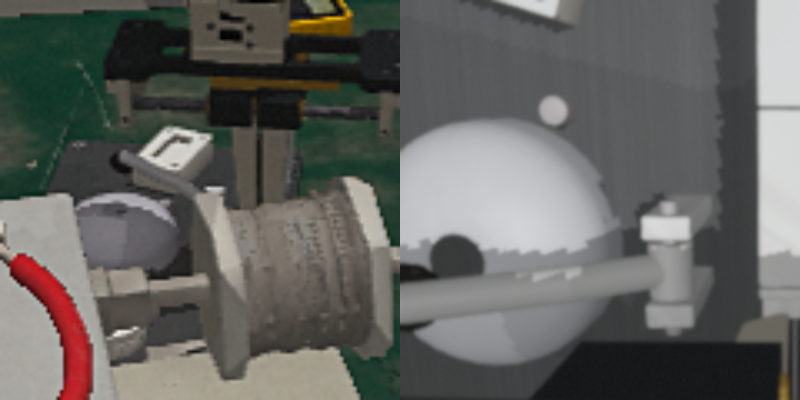

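The left panel shows the hold-down arm raised, its pad at (120,158) well clear of the shade. The key is at its stop with 13 N on it, so I'm handing in.

```bash
python3 -c "
from workcell import env
print(env.job_done())"
```

```text
the job is handed in; nothing more can be done
None
```

I found the release groove by feel in the third block (nest y ≈ -23 mm) and pressed the key to its stop. The hold-down arm is raised clear of the shade, and I handed the job in with the key still held down at about 13 N.

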